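# Put the wax tin away and open the dressing bottle

### The arm

A 6-joint arm with a two-finger parallel gripper is mounted at the origin on the work surface. World frame = base frame: x ahead of the robot, y to its left, z up, the work surface at z = 0. Lengths are in m, angles in rad, forces in N, time in s.
With the tool pointing down it reaches from about 0.275 to 1 m from the base axis. Payload 8.4 kg.
Tool frame: the origin (TCP) lies midway between the tips of the shut fingers; the grasp point (between the pads) lies 19 mm behind it; z points along the fingers, y is the line along which they close (so a half turn about z gives the same grasp; the last joint's range is limited). The gripper opens to 85 mm and grips with 20 to 120 N. Pads are 22 mm wide; open, the fingers measure 114 mm over their backs; the gripper's body (76 mm by 85 mm) begins 54 mm behind the grasp point. The pads swing forward as they close: fully open they stand 13 mm farther back than shut.
Start: joints at [-1.212, 0.353, 1.633, -0, 1.155, -0.002], TCP at [0.221, -0.585, 0.231] pointing down, gripper open.
Joint ranges: [-2.63, 2.63], [-0.92, 2.1], [0.06, 2.66], [-1.3, 4.44], [0, 2.69], [-3.02, 3.02]. Speed limits (rad/s): [2.22, 2.22, 2.79, 3.14, 3.14, 3.14].

### API

Orientations are given as a rotation vector (axis times angle).
In Python, from rig import bot gives the robot as it stands. The module is installed in compiled form; this text tells all that it offers.
- The arm moves only by the tool arm_command, never from a script. Its arguments are lists of equal length, an entry for each row: "fingers": the opening, from 0 (shut) to 1 (fully open); "dp": the shift along the tool's x, y, z in m, a list of three; "spin": the turn about the tool's z in degrees. A call has 1 to 5 rows; each row shifts and turns the commanded pose from where the row before left it, along the tool's axes as they then stand; what a row does not reach is not made up. A row lasts 1/10 s, in which the tool goes at most 50 mm and 8.59 degrees, less where a joint would pass 70% of its speed; a pose out of reach is approached as far as the arm can. A call with a gripper value outside its range is refused whole. The fingers move at their own pace and stop on an object; "grip_force" is the grip in N (left out, the last holds). Time passes only in rows, so rows that do not move let the fingers close. It gives the time, the measured TCP pose, the force, the opening and the grip force at its end, in the units of the state.
- bot.observe(): the state, without advancing time (a new reading comes with each control period).
- bot.snapshot(name): name is "side" or "top" or "wrist"; returns a dict with "image" (400x640x3 uint8, red, green, blue), "fx", "fy", "cx", "cy" (pixels), "camera_from_world" (4x4, takes a point from world to camera coordinates). Camera axes: x right, y down, z forward; pixel columns grow to the right and rows downward; lengths in m; the calibration is good to about 2 mm. A picture is of the moment at which its call begins. There is no depth.
- bot.sign_off(): hands the job in; it is judged then, once.
Trained networks look in the newest picture that a camera, given by its name, has taken for a name from the list of things; names that differ only in an ending like _2 or _b are one class to them, and where a whole thing is asked for, a point or a joint stands for the part that bears it (a point fixed in the world has none). Each returns a list of dicts, best first, with "p" (0 to 1); they miss things now and then, are a little off and sometimes report something else, mostly with a low value. They report only what shows in the picture. A call takes as long as a camera call. They do not tell look-alikes from the thing itself.
- bot.look_for(thing, camera): "box" ([left, top, right, bottom] in pixels, round what is visible of it).
- bot.pinpoint(thing, camera): "location" ([column, row] in pixels: a listed point, or the origin of a listed thing).
The state is a dict: "time_s": time; "joints": joint angles; "dq": joint speeds; "joint_efforts": joint torques, N m; "tcp_pos": TCP position; "orientation": TCP orientation; "wrist_force": force on the tool from outside, world axes, zero at the start; "wrist_torque": the same for the moment, N m; "grip_width": opening from 0.0 (shut) to 1.0 (fully open); "grasp_force": force on a finger pad.
Only numpy, scipy, OpenCV 4.12 (cv2) and the standard library are available. Lean on these libraries where they do the work, as an engineer would, in place of code of your own. Each camera call takes 0.05 s, during which the arm holds its last target. There are 200 camera calls.

### The job

Change over from wax to liquid leather dressing: set the smaller of the two polish tins down flat in the organiser's open drawer and slide the drawer gently but fully shut, so that nothing can drip into it. Then twist the cap of the square bottle loose - nobody remembers which way it loosens, so try one way and, if it will not go, the other - and lift it off with its applicator stem; the job finishes with the gripper still holding the cap upright a little way over the open bottle, the stem fully out above the mouth, so that it drips back in. Leave the round bottle, its cap, the large tin, the brush and the shoe horn as they are.

Things in the scene. Friction and masses are not known exactly. Their poses are not given: they have to be found in the camera images.
- organiser: Clear acrylic organiser, fixed: 150 (x) x 280 (y) x 58 mm high to its deck. Origin: centre of its underside; front faces -x (the robot), z up. A full-width drawer lies below the deck. On the deck: two bottle wells (collars 30 mm high) centred at x 25, y -100 and x 25, y 10 mm; and a closed, latched flip-lid box at x -36..76, y 49..138 mm, top 104 mm above the ledge
- drawer (a joint): The organiser's drawer: 0 = fully shut, positive = pulled out towards the organiser's -x (m), stop at 0.115; it starts 0.085 to 0.10 open, slides with about 1 N of friction and stays where it is left
- drawer_floor (a point): On the drawer's floor at the drawer's middle, 10 mm above the ledge; moves with it, axes as the organiser's. Inside, the drawer spans x -70..66, y -127..127 mm of this point; sides rise 34 mm and front panel 42 mm above the floor. With the drawer open, only the part in front of the organiser (nearer -x) can be reached from above
- drawer_lip (a point): Middle of the outer (-x) face of the drawer's pull lip, 34 mm above the ledge: a bar 70 mm wide (y), 10 mm high, that stands 14 mm out of the front panel. The front panel is 5 mm thick, 270 mm wide and goes from 6 to 52 mm above the ledge
- small_tin: The smaller closed polish tin, plain metal, diameter 56 mm, 20 mm high, 50 to 100 g, loose on the ledge. Origin: centre of its underside, z up
- large_tin: The larger closed polish tin, plain metal, diameter 72 mm, 26 mm high, loose on the ledge: not to be moved. Origin: centre of its underside
- square_bottle: White bottle with a square body 56 x 56 mm, in one of the two wells, where it stands fast: it neither turns nor lifts. Origin: centre of its underside, on the deck, 58 mm above the ledge. Shoulder 90 mm above the origin; hollow neck of 19 mm bore up to the mouth, 111 mm above the origin
- mouth (a point): Centre of the rim of the square bottle's neck, 169 mm above the ledge; axes as the organiser's, z up
- square_cap: Black twist-off lug cap on the square bottle. Origin: centre of its lower edge (149 mm above the ledge when on), z up. It loosens in ONE direction only, about 65 degrees to a hard stop, where it lifts straight off; the other way a hard stop comes after a few degrees. Turns easily, does not rise while turned, cannot be pulled off earlier. The direction differs between starts and cannot be seen
- cap_top (a point): Centre of the square bottle cap's flat top, 30 mm above its lower edge. The cap is round and ribbed, 47 mm in diameter, 30 mm high, 30 to 50 g; a bar 40 x 6 mm, 3 mm high, lies across the top along the cap's x axis
- stem_foot (a point): Lower end of the applicator stem fixed inside the cap (stem 6 mm thick, foot 10 x 4 mm), on the cap's axis, 47 mm below the cap's lower edge (67 mm below the mouth while the cap is on)
- round_bottle: White bottle with a round body 56 mm in diameter, in the other well, fixed, same height and neck: to be left alone. Origin: centre of its underside
- round_cap: The round bottle's cap, same as the square bottle's: not to be moved. Origin: centre of its lower edge
- brush: Beech shoe brush, 165 (x) x 50 x 36 mm, lying loose bristles down: not to be moved. Origin: centre of its underside
- shoe_horn: Chrome shoe horn, about 170 (x) x 35 x 8 mm, lying loose: not to be moved. Origin: centre of its underside
Things that resemble listed ones, but are neither listed nor needed, are in the scene too. Leave any blue look-alike of the small_tin alone. Leave any green look-alike of the square_cap alone.

How it is judged:
By the outcome, as a careful person would: the job done as asked, in the order asked, and still so for the second after the job is handed in, while the arm keeps its last pose, push and grip.
It also fails if it takes over 72 s, if anything falls off the work surface, if the arm or the gripper's body presses on something with over 40 N, if the wrist force passes 120 N, or if a joint passes its speed limit or range.

## Working session

There is one attempt and no reset: what is moved stays moved. The work goes in short steps, Python scripts to look and compute and a tool call to move; the robot and the scene stay as the last step left them, time stands still between calls to the robot, and variables do not carry over. Pictures are saved under pics/ and viewed, at most 10 in all, crops included, and the job is handed in when it is done.

Besides the shell and the picture viewer there is one more tool, called after ">>>" in YAML: its name, and indented under it one key for each argument. arm_command: Moves the arm, as the interface text tells. Its arguments: {"type":"object","properties":{"fingers":{"type":"array","items":{"type":"number"}},"dp":{"type":"array","items":{"type":"array","items":{"type":"number"}}},"spin":{"type":"array","items":{"type":"number"}},"grip_force":{"type":"number"}},"required":["fingers","dp","spin"]}

```bash
mkdir -p pics; cat > h.py <<'E'
import numpy as np, cv2
from scipy.spatial.transform import Rotation as R
from rig import bot
def P(s):
    K=np.array([[s["fx"],0,s["cx"]],[0,s["fy"],s["cy"]],[0,0,1]]); return K@np.array(s["camera_from_world"])[:3]
def tri(Ps,uvs):
    A=np.vstack([[u*p[2]-p[0],v*p[2]-p[1]] for p,(u,v) in zip(Ps,uvs)]).reshape(-1,4)
    X=np.linalg.svd(A)[2][-1]; return X[:3]/X[3]
def onz(p,uv,z):
    A=np.array([uv[0]*p[2]-p[0],uv[1]*p[2]-p[1]]); return np.linalg.solve(A[:,:2],-(A[:,2]*z+A[:,3]))
def proj(p,X):
    q=p@np.append(X,1); return q[:2]/q[2]
def save(n,img): cv2.imwrite("pics/"+n,cv2.cvtColor(img,cv2.COLOR_RGB2BGR))
E
python3 - <<'E'
from h import *
S={c:bot.snapshot(c) for c in("side","top")}
for c in S: save(c+"0.png",S[c]["image"])
Q={c:P(S[c]) for c in S}
for t in["small_tin","large_tin","cap_top","drawer_lip","drawer_floor","mouth","organiser","square_bottle","round_bottle"]:
    r={c:bot.pinpoint(t,c) for c in S}
    for c in S: print(t,c,[(np.round(d["location"]).tolist(),round(d["p"],2)) for d in r[c][:4]])
    if r["side"] and r["top"]: print("   tri",tri([Q["side"],Q["top"]],[r[c][0]["location"] for c in("side","top")]).round(4))
print(bot.observe())
for c in S: print(c, np.linalg.inv(np.array(S[c]["camera_from_world"])).round(2).tolist(),S[c]["fx"])
E
```

```text
small_tin side [([340.0, 387.0], 0.73), ([340.0, 347.0], 0.72)]
small_tin top [([178.0, 241.0], 0.84), ([140.0, 240.0], 0.75)]
   tri [ 0.5019  0.4445 -0.1529]
large_tin side [([362.0, 143.0], 0.79)]
large_tin top [([464.0, 247.0], 0.55)]
   tri [ 0.4683 -0.378   0.0196]
cap_top side [([295.0, 162.0], 0.72), ([338.0, 347.0], 0.57), ([294.0, 155.0], 0.35)]
cap_top top [([370.0, 156.0], 0.71), ([407.0, 162.0], 0.58)]
   tri [ 0.681  -0.1079  0.1679]
drawer_lip side [([360.0, 210.0], 0.86)]
drawer_lip top [([346.0, 248.0], 0.96)]
   tri [ 0.4684 -0.0567  0.0204]
drawer_floor side [([328.0, 218.0], 0.6)]
drawer_floor top [([340.0, 221.0], 0.69)]
   tri [ 0.5566 -0.046  -0.0237]
mouth side [([295.0, 159.0], 0.68)]
mouth top [([378.0, 157.0], 0.79)]
   tri [ 0.6821 -0.13    0.1576]
organiser side [([306.0, 216.0], 0.61)]
organiser top [([334.0, 187.0], 0.73)]
   tri [ 0.6391 -0.0271  0.0063]
square_bottle side [([295.0, 184.0], 0.61)]
square_bottle top [([366.0, 168.0], 0.69)]
   tri [ 0.6819 -0.1146  0.0577]
round_bottle side [([297.0, 209.0], 0.64)]
round_bottle top [([327.0, 176.0], 0.5
[... 285 characters left out ...]
nt_efforts': array([-1.57728613e-03, -6.05183315e+01, -3.42440379e+01,  1.42276149e-04,
        9.45940774e-04,  2.23577990e-05]), 'tcp_pos': array([ 0.22062265, -0.58477543,  0.23129885]), 'orientation': array([3.09058233e+00, 5.63626348e-01, 4.22105891e-05]), 'wrist_force': array([ 0.15296913, -0.49155764,  0.45824027]), 'wrist_torque': array([-0.05761449,  0.04734853,  0.03064087]), 'grasp_force': 0.0, 'grip_width': 0.9991644487686384}
side [[-1.0, -0.06, 0.06, 0.51], [-0.09, 0.76, -0.64, 0.86], [-0.0, -0.65, -0.76, 1.09], [0.0, 0.0, 0.0, 1.0]] 438.30166395813905
top [[-0.01, -0.98, 0.18, 0.37], [-1.0, 0.01, -0.01, 0.05], [0.01, -0.18, -0.98, 1.33], [0.0, 0.0, 0.0, 1.0]] 480.8988716587684
```

View pics/side0.png

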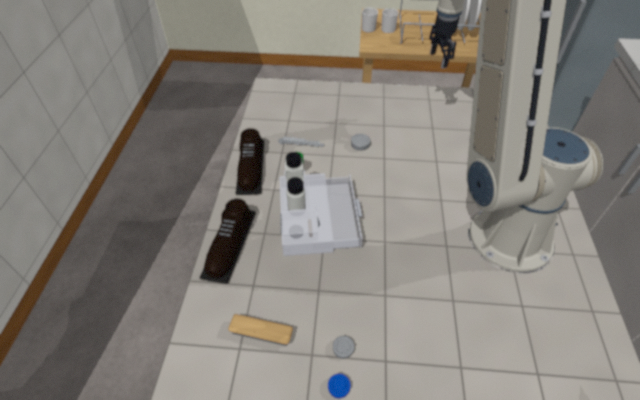

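View pics/top0.png

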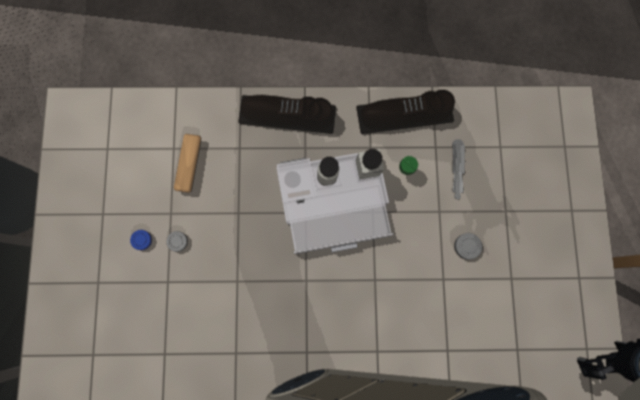

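Side view: the grey small tin is at (344,347) with the blue look-alike at (338,385). The drawer is open, with its lip at (360,209). The square bottle is the farther one, cap at (294,160). In the top view the small tin is at (178,241), the square cap at (371,158), the round cap at (328,168) and the green cap at (409,165).

```bash
cat >> h.py <<'E'
def delta(X,yaw=None):
    "tool-axis shift to world TCP X; spin deg to bring tool-x yaw"
    o=bot.observe(); r=R.from_rotvec(o["orientation"]); m=r.as_matrix()
    y=np.degrees(np.arctan2(m[1,0],m[0,0]))
    print("tcp",o["tcp_pos"].round(4),"yaw",round(y,2),"t",round(o["time_s"],2),"q",o["joints"].round(2),"F",o["wrist_force"].round(1),"w",round(o["grip_width"],3),round(o["grasp_force"],1))
    if X is not None: print("dp mm",(r.inv().apply(np.array(X)-o["tcp_pos"])*1000).round(1), "" if yaw is None else "spin %.1f"%((y-yaw+90)%180-90))
E
python3 - <<'E'
from h import *
t=P(bot.snapshot("top"));s=P(bot.snapshot("side"))
print("tin",tri([t,s],[(178,241),(342,347)]),onz(t,(178,241),.01),onz(s,(343,347),.01))
print("blue",onz(t,(141,240),.01))
print("lip",onz(t,(346,248),.034),"org",onz(t,(334,187),0),"sq",onz(t,(371,158),.18),"rd",onz(t,(328,168),.18))
print("edge",onz(t,(297,253),.052),onz(t,(392,238),.052))
delta((.44,.42,.2),20)
E
```

```text
tin [0.49489977 0.39973584 0.00899694] [0.4936439  0.39959536] [0.49375281 0.39974394]
blue [0.4971611 0.5001724]
lip [ 0.46898796 -0.05654465] org [ 0.64346492 -0.02943883] sq [ 0.67821749 -0.11056024] rd [ 0.65346489 -0.00412   ]
edge [0.45543711 0.07464453] [ 0.4931006  -0.17802398]
tcp [ 0.2206 -0.5847  0.2313] yaw 20.67 t 1.1 q [-1.21  0.35  1.63  0.    1.16 -0.  ] F [-0.5 -0.9  0.6] w 0.996 0.0
dp mm [ 559.9 -862.6   31.3] spin 0.7
```

>>> arm_command:
  fingers: [1,1,1,1,1]
  dp:
    - [0.028,-0.04,0]
    - [0.028,-0.04,0]
    - [0.028,-0.04,0]
    - [0.028,-0.04,0]
    - [0.028,-0.04,0]
  spin: [0,0,0,0,0]

```text
time_s: 1.6
tcp_pos: [0.2811, -0.3465, 0.2314]
orientation: [3.09, 0.563, 0.001]
wrist_force: [1.3, -0.0, 0.2]
grip_width: 0.999
grasp_force: 0.0
```

>>> arm_command:
  fingers: [1,1,1,1,1]
  dp:
    - [0.028,-0.04,0]
    - [0.028,-0.04,0]
    - [0.028,-0.04,0]
    - [0.028,-0.04,0]
    - [0.028,-0.04,0]
  spin: [0,0,0,0,0]

```text
time_s: 2.1
tcp_pos: [0.3416, -0.1099, 0.2317]
orientation: [3.09, 0.563, 0.002]
wrist_force: [0.3, -0.5, 0.1]
grip_width: 1.001
grasp_force: 0.0
```

>>> arm_command:
  fingers: [1,1,1,1,1]
  dp:
    - [0.028,-0.04,0]
    - [0.028,-0.04,0]
    - [0.028,-0.04,0]
    - [0.028,-0.04,0]
    - [0.028,-0.04,0]
  spin: [0,0,0,0,0]

```text
time_s: 2.6
tcp_pos: [0.4019, 0.1272, 0.2317]
orientation: [3.09, 0.565, 0.002]
wrist_force: [0.3, -0.8, -1.1]
grip_width: 0.999
grasp_force: 0.0
```

>>> arm_command:
  fingers: [1,1,1,1,1]
  dp:
    - [0.028,-0.04,0]
    - [0.028,-0.04,0]
    - [0.028,-0.04,0]
    - [0.028,-0.04,0]
    - [0,0,0]
  spin: [0,0,0,0,0]

```text
time_s: 3.1
tcp_pos: [0.4515, 0.3194, 0.2314]
orientation: [-3.088, -0.568, -0.003]
wrist_force: [0.7, -0.4, 0.7]
grip_width: 1.0
grasp_force: 0.0
```

```bash
python3 - <<'E'
from h import *
s=bot.snapshot("wrist"); save("w1.png",s["image"]); p=P(s)
for d in bot.pinpoint("small_tin","wrist"): print(d, onz(p,d["location"],0))
for d in bot.look_for("small_tin","wrist"): print(d)
print(proj(p,(.494,.4,.01)), np.linalg.inv(np.array(s["camera_from_world"])).round(3))
delta((.494,.4,.1),20)
E
```

```text
{'location': [174.6, 57.3], 'p': 0.71} [0.50143959 0.49989595]
{'location': [267.3, 100.4], 'p': 0.7} [0.49486964 0.39814023]
{'box': [237.3, 71.5, 290.9, 127.4], 'p': 0.85}
{'box': [139.3, 21.7, 203.3, 86.8], 'p': 0.85}
[263.80819809 100.77528085] [[ 0.356 -0.891 -0.281  0.523]
 [-0.935 -0.34  -0.104  0.346]
 [-0.003  0.3   -0.954  0.373]
 [ 0.     0.     0.     1.   ]]
tcp [0.4496 0.3138 0.2309] yaw 20.72 t 3.25 q [ 0.61  0.24  1.8  -0.    1.11  1.82] F [-0.7 -0.5  0.2] w 0.999 0.0
dp mm [ 72.1 -65.  130.8] spin 0.7
```

>>> arm_command:
  fingers: [1,1,1,1,1]
  dp:
    - [0.036,-0.032,0]
    - [0.036,-0.032,0]
    - [0,0,0.03]
    - [0,0,0.03]
    - [0,0,0.03]
  spin: [0,0,-8,-8,-8]

```text
time_s: 3.75
tcp_pos: [0.495, 0.398, 0.1406]
orientation: [2.903, 1.201, 0.0]
wrist_force: [-0.1, -0.9, 0.2]
grip_width: 0.998
grasp_force: 0.0
```

>>> arm_command:
  fingers: [1,1,1,1,1]
  dp:
    - [0,0,0.03]
    - [0,0,0.03]
    - [0,0,0.01]
    - [0,0,0]
    - [0,0,0]
  spin: [-8,-8,0,0,0]

```text
time_s: 4.25
tcp_pos: [0.4956, 0.3993, 0.0727]
orientation: [-2.714, -1.581, -0.002]
wrist_force: [-0.2, -1.0, -0.2]
grip_width: 1.001
grasp_force: 0.0
```

```bash
python3 - <<'E'
from h import *
s=bot.snapshot("wrist"); p=P(s)
for d in bot.pinpoint("small_tin","wrist"): print(d, onz(p,d["location"],0))
for d in bot.look_for("small_tin","wrist"): print(d)
print(proj(p,(.4948,.399,0)))
delta((.4947,.399,.004),65)
E
```

```text
{'location': [247.8, 72.6], 'p': 0.97} [0.50080281 0.49739258]
{'location': [318.8, 210.3], 'p': 0.56} [0.49451365 0.40129883]
{'box': [278.2, 173.7, 363.9, 261.8], 'p': 0.93}
{'box': [188.7, 12.2, 294.8, 123.3], 'p': 0.73}
[320.86467197 212.90772958]
tcp [0.4958 0.3999 0.073 ] yaw 60.58 t 4.4 q [0.68 0.55 1.72 0.   0.87 1.19] F [0.7 0.4 0.6] w 1.002 0.0
dp mm [-1.5 -0.5 69. ] spin -4.4
```

>>> arm_command:
  fingers: [1,1,1,1,1]
  dp:
    - [0,0,0.025]
    - [0,0,0.02]
    - [0,0,0.015]
    - [0,0,0.009]
    - [0,0,0]
  spin: [0,0,0,0,0]

```text
time_s: 4.9
tcp_pos: [0.4945, 0.3991, 0.0015]
orientation: [2.711, 1.586, -0.002]
wrist_force: [-0.5, 0.6, -0.4]
grip_width: 0.996
grasp_force: 0.0
```

>>> arm_command:
  fingers: [0.4,0.4,0.4,0.4,0.4]
  dp:
    - [0,0,0]
    - [0,0,0]
    - [0,0,0]
    - [0,0,0]
    - [0,0,0]
  spin: [0,0,0,0,0]
  grip_force: 40

```text
time_s: 5.4
tcp_pos: [0.4955, 0.3999, 0.0036]
orientation: [-2.711, -1.587, -0.003]
wrist_force: [-1.3, -1.9, 5.3]
grip_width: 0.64
grasp_force: 41.7
```

>>> arm_command:
  fingers: [0.4,0.4,0.4]
  dp:
    - [0,0,0]
    - [0,0,0]
    - [0,0,0]
  spin: [0,0,0]

```text
time_s: 5.7
tcp_pos: [0.4955, 0.3999, 0.0036]
orientation: [-2.711, -1.587, -0.003]
wrist_force: [-1.0, -1.1, 5.9]
grip_width: 0.637
grasp_force: 41.7
```

>>> arm_command:
  fingers: [0.4,0.4,0.4,0.4,0.4]
  dp:
    - [0,0,-0.02]
    - [0,0,-0.04]
    - [0,0,-0.04]
    - [0,0,-0.04]
    - [0,0,-0.04]
  spin: [0,0,0,0,0]

```text
time_s: 6.2
tcp_pos: [0.4947, 0.3993, 0.1845]
orientation: [-2.711, -1.587, -0.001]
wrist_force: [0.6, 0.0, -1.5]
grip_width: 0.631
grasp_force: 42.6
```

>>> arm_command:
  fingers: [0.4,0.4,0.4,0.4,0.4]
  dp:
    - [0,0,-0.02]
    - [0,0,0]
    - [0,0,0]
    - [0,0,0]
    - [0,0,0]
  spin: [8,8,8,8,8]

```text
time_s: 6.7
tcp_pos: [0.4948, 0.3994, 0.2029]
orientation: [-3.092, -0.555, -0.001]
wrist_force: [0.4, 0.2, -0.6]
grip_width: 0.64
grasp_force: 42.7
```

>>> arm_command:
  fingers: [0.4,0.4,0.4,0.4,0.4]
  dp:
    - [0,0,0]
    - [0,0,0]
    - [-0.005,0.04,0]
    - [-0.006,0.04,0]
    - [-0.006,0.04,0]
  spin: [8,4,0,0,0]

```text
time_s: 7.2
tcp_pos: [0.4959, 0.2771, 0.2027]
orientation: [-3.132, -0.239, -0.001]
wrist_force: [1.2, -0.2, -1.4]
grip_width: 0.637
grasp_force: 42.7
```

>>> arm_command:
  fingers: [0.4,0.4,0.4,0.4,0.4]
  dp:
    - [-0.006,0.04,0]
    - [-0.006,0.04,0]
    - [-0.006,0.04,0]
    - [-0.006,0.04,0]
    - [-0.006,0.04,0]
  spin: [0,0,0,0,0]

```text
time_s: 7.7
tcp_pos: [0.4965, 0.0744, 0.2029]
orientation: [-3.133, -0.238, -0.002]
wrist_force: [0.9, 0.4, -0.3]
grip_width: 0.635
grasp_force: 42.7
```

```bash
python3 - <<'E'
from h import *
s=bot.snapshot("wrist"); p=P(s); save("w2.png",s["image"])
Z=dict(drawer_lip=.034,drawer_floor=.01,cap_top=.179,organiser=0,square_bottle=.058,round_bottle=.058,mouth=.169)
for t in Z:
  for d in bot.pinpoint(t,"wrist")[:2]: print(t,d, onz(p,d["location"],Z[t]))
delta((.5,0,.2),9)
E
```

```text
drawer_lip {'location': [442.3, 222.1], 'p': 0.68} [ 0.46962582 -0.0495261 ]
drawer_floor {'location': [444.8, 131.0], 'p': 0.6} [ 0.55458886 -0.03797932]
organiser {'location': [449.2, 33.5], 'p': 0.73} [ 0.64110905 -0.02269252]
tcp [0.4967 0.077  0.2024] yaw 8.74 t 8.1 q [0.15 0.2  1.92 0.   1.03 1.57] F [-0.  -1.1 -0.8] w 0.637 42.8
dp mm [-8.5 76.6  2.4] spin -0.3
```

View pics/w2.png

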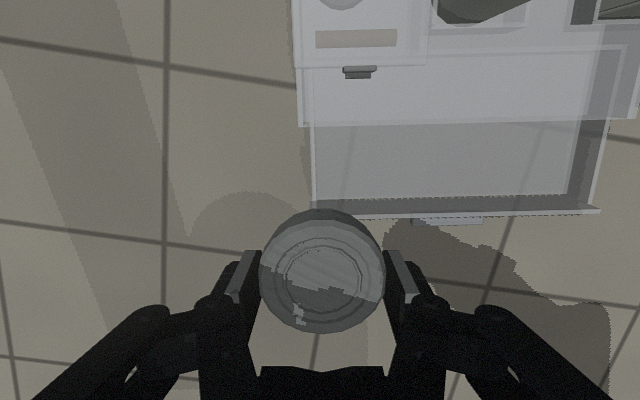

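Wrist view: the tin is held level and centred at (322,270). The drawer lip is at (446,222), the front panel lies along row 212 and the organiser's front edge along row 121.

```bash
python3 - <<'E'
from h import *
s=bot.snapshot("wrist"); p=P(s)
for px,z in [((322,125),.058),((590,118),.058),((322,214),.052),((598,211),.052),((450,121),.058),((450,210),.052)]: print(px,onz(p,px,z).round(4))
E
```

```text
(322, 125) [0.5468 0.0845]
(590, 118) [ 0.5858 -0.1328]
(322, 214) [0.467  0.0722]
(598, 211) [ 0.5082 -0.1768]
(450, 121) [ 0.566  -0.0195]
(450, 210) [ 0.4886 -0.0428]
```

>>> arm_command:
  fingers: [0.4,0.4,0.4,0.4,0.4]
  dp:
    - [0.003,0.041,0]
    - [0.003,0.041,0]
    - [0.003,0.041,0]
    - [0.004,0.0395,0]
    - [0,0,0.03]
  spin: [0,0,0,0,-0.8]

```text
time_s: 8.65
tcp_pos: [0.5384, -0.0862, 0.1753]
orientation: [3.128, 0.257, 0.013]
wrist_force: [0.4, 0.1, -1.7]
grip_width: 0.637
grasp_force: 43.0
```

>>> arm_command:
  fingers: [0.4,0.4,0.4]
  dp:
    - [0,0,0.03]
    - [0,0,0.03]
    - [0,0,0]
  spin: [0,0,0]

```text
time_s: 8.95
tcp_pos: [0.5314, -0.0816, 0.1088]
orientation: [-3.129, -0.261, 0.01]
wrist_force: [-0.5, 0.4, 0.1]
grip_width: 0.634
grasp_force: 42.9
```

```bash
python3 - <<'E'
from h import *
s=bot.snapshot("wrist"); p=P(s); save("w3.png",s["image"])
for t,z in dict(drawer_lip=.034,drawer_floor=.01,organiser=0,square_bottle=.058).items():
  for d in bot.pinpoint(t,"wrist")[:2]: print(t,d, onz(p,d["location"],z))
delta((.534,-.0817,.015),9.5)
E
```

```text
drawer_floor {'location': [266.8, 161.3], 'p': 0.95} [ 0.55301941 -0.03772912]
organiser {'location': [262.7, 26.6], 'p': 0.7} [ 0.64087543 -0.02316729]
tcp [ 0.5353 -0.0825  0.114 ] yaw 9.51 t 9.2 q [-0.16  0.37  1.91  0.    0.86  1.25] F [ 0.  -1.2 -0.6] w 0.635 42.9
dp mm [-1.4 -1.1 99. ] spin 0.0
```

View pics/w3.png

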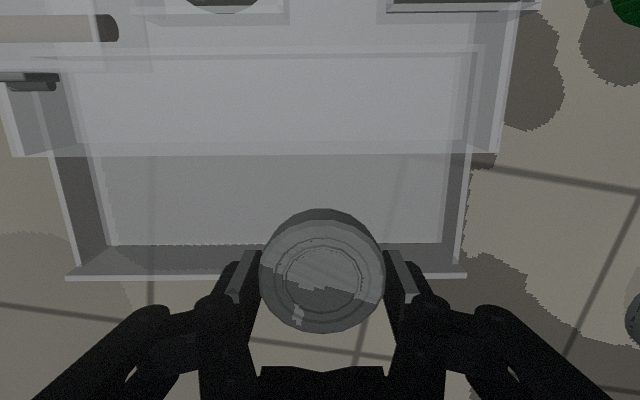

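The tin is over the drawer at (322,270). The front panel's top edge is at row 277, the organiser's front edge at row 154, and the right wall is clear at column 465.

```bash
python3 - <<'E'
from h import *
s=bot.snapshot("wrist"); p=P(s); T=np.array([.5353,-.0825]); X=np.array([.986,.165]);Y=np.array([-.165,.986])
for px,z in [((320,154),.058),((240,277),.052),((420,277),.052),((462,262),.044),((68,277),.052)]:
  d=onz(p,px,z)-T; print(px,"along x %.4f y %.4f"%(d@X,d@Y))
E
```

```text
(320, 154) along x 0.0422 y 0.0009
(240, 277) along x -0.0430 y 0.0555
(420, 277) along x -0.0430 y -0.0669
(462, 262) along x -0.0360 y -0.0978
(68, 277) along x -0.0430 y 0.1724
```

>>> arm_command:
  fingers: [0.4,0.4,0.4,0.4,0.4]
  dp:
    - [0.001,0,0.025]
    - [0,0,0.025]
    - [0,0,0.02]
    - [0,0,0.015]
    - [0,0,0.008]
  spin: [0,0,0,0,0]

```text
time_s: 9.75
tcp_pos: [0.5352, -0.0825, 0.0191]
orientation: [3.131, 0.26, 0.0]
wrist_force: [0.2, 0.1, -1.3]
grip_width: 0.639
grasp_force: 42.9
```

>>> arm_command:
  fingers: [0.4,0.4,0.4]
  dp:
    - [0,0,0.003]
    - [0,0,0.003]
    - [0,0,0]
  spin: [0,0,0]

```text
time_s: 10.05
tcp_pos: [0.5355, -0.0826, 0.0138]
orientation: [3.131, 0.259, 0.002]
wrist_force: [1.2, -0.6, -1.5]
grip_width: 0.639
grasp_force: 43.0
```

>>> arm_command:
  fingers: [0.4,0.4]
  dp:
    - [0,0,0.0015]
    - [0,0,0]
  spin: [0,0]

```text
time_s: 10.25
tcp_pos: [0.5367, -0.0825, 0.0135]
orientation: [3.131, 0.259, 0.005]
wrist_force: [-0.6, 3.1, 10.3]
grip_width: 0.637
grasp_force: 44.1
```

Touched down; release gently.

>>> arm_command:
  fingers: [0.75,0.85,0.95,1,1]
  dp:
    - [0,0,0]
    - [0,0,0]
    - [0,0,0]
    - [0,0,0]
    - [0,0,0]
  spin: [0,0,0,0,0]

```text
time_s: 10.75
tcp_pos: [0.5349, -0.0825, 0.0117]
orientation: [-3.131, -0.259, 0.0]
wrist_force: [-0.6, -0.1, -0.7]
grip_width: 1.0
grasp_force: 0.0
```

>>> arm_command:
  fingers: [1,1,1,1,1]
  dp:
    - [0,0,-0.02]
    - [0,0,-0.03]
    - [0,0,-0.03]
    - [0,0,-0.04]
    - [0,0,0]
  spin: [0,0,0,0,0]

```text
time_s: 11.25
tcp_pos: [0.5381, -0.083, 0.1365]
orientation: [3.129, 0.259, 0.012]
wrist_force: [0.4, 0.1, 0.6]
grip_width: 0.997
grasp_force: 0.0
```

```bash
python3 - <<'E'
from h import *
s=bot.snapshot("wrist"); p=P(s); save("w4.png",s["image"])
for t,z in dict(small_tin=.01,drawer_lip=.034).items():
  for d in bot.pinpoint(t,"wrist")[:2]: print(t,d, onz(p,d["location"],z))
t=bot.snapshot("top")
for d in bot.pinpoint("drawer_lip","top"): print(d,onz(P(t),d["location"],.034))
delta((.43,-.058,.11),9.5)
E
```

```text
small_tin {'location': [319.2, 190.7], 'p': 0.75} [ 0.53781206 -0.08128773]
small_tin {'location': [632.8, 300.8], 'p': 0.29} [ 0.4813472  -0.38204477]
drawer_lip {'location': [273.1, 273.1], 'p': 0.59} [ 0.46990362 -0.05468176]
{'location': [343.9, 247.9], 'p': 0.87} [ 0.46930109 -0.05091064]
tcp [ 0.534  -0.0824  0.1305] yaw 9.47 t 11.5 q [-0.16  0.35  1.9  -0.    0.9   1.25] F [ 0.2  0.5 -0.3] w 1.002 0.0
dp mm [-98.5 -41.2  20.7] spin -0.0
```

View pics/w4.png

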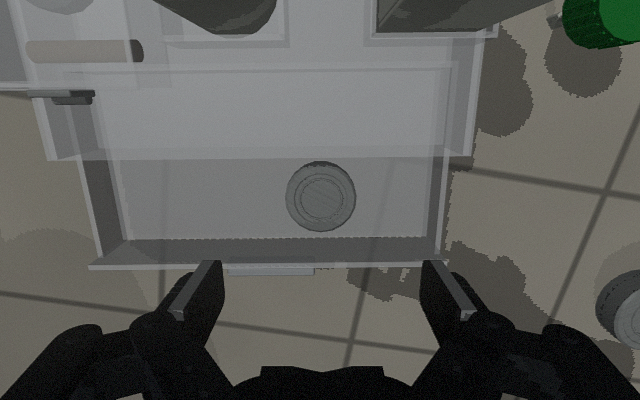

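The tin lies flat in the drawer at (321,196), clear of the fingers. The lip is at (273,272).

>>> arm_command:
  fingers: [0,0,0,0,0]
  dp:
    - [-0.035,-0.013,0]
    - [-0.035,-0.014,0]
    - [-0.034,-0.013,0]
    - [0,0,0.03]
    - [0,0,0.03]
  spin: [0,0,0,0,0]

```text
time_s: 12.0
tcp_pos: [0.425, -0.06, 0.0711]
orientation: [3.131, 0.26, 0.002]
wrist_force: [0.7, -0.5, 0.1]
grip_width: 0.144
grasp_force: 0.0
```

>>> arm_command:
  fingers: [0,0,0,0]
  dp:
    - [0,0,0.03]
    - [0,0,0.018]
    - [0,0,0]
    - [0,0,0]
  spin: [0,0,0,0]

```text
time_s: 12.4
tcp_pos: [0.425, -0.0601, 0.0232]
orientation: [-3.13, -0.259, 0.004]
wrist_force: [-0.7, -0.3, 1.0]
grip_width: -0.0
grasp_force: 0.0
```

```bash
python3 - <<'E'
from h import *
delta((.4695-.011*.986,-.053-.011*.165,.022),9.5)
E
```

```text
tcp [ 0.425  -0.0601  0.0232] yaw 9.47 t 12.4 q [-0.14  0.4   2.19  0.    0.55  1.26] F [-0.7 -0.3  1. ] w -0.0 0.0
dp mm [34.   0.3  1.1] spin -0.0
```

>>> arm_command:
  fingers: [0,0,0,0,0]
  dp:
    - [0.014,0,0]
    - [0.012,0,0]
    - [0.005,0,0]
    - [0.005,0,0]
    - [0.005,0,0]
  spin: [0,0,0,0,0]

```text
time_s: 12.9
tcp_pos: [0.4665, -0.0533, 0.0239]
orientation: [-3.131, -0.26, 0.0]
wrist_force: [-1.0, -0.0, 0.1]
grip_width: -0.0
grasp_force: 0.6
```

>>> arm_command:
  fingers: [0,0,0,0,0]
  dp:
    - [0.006,0,0]
    - [0.007,0,0]
    - [0.007,0,0]
    - [0.007,0,0]
    - [0.007,0,0]
  spin: [0,0,0,0,0]

```text
time_s: 13.4
tcp_pos: [0.5003, -0.0477, 0.0237]
orientation: [-3.131, -0.259, 0.0]
wrist_force: [-1.9, 1.2, -0.1]
grip_width: 0.002
grasp_force: 0.6
```

>>> arm_command:
  fingers: [0,0,0,0,0]
  dp:
    - [0.007,0,0]
    - [0.007,0,0]
    - [0.007,0,0]
    - [0.006,0,0]
    - [0.005,0,0]
  spin: [0,0,0,0,0]

```text
time_s: 13.9
tcp_pos: [0.532, -0.0425, 0.0238]
orientation: [3.131, 0.259, 0.0]
wrist_force: [-2.1, 0.7, 1.4]
grip_width: 0.001
grasp_force: 0.6
```

```bash
python3 - <<'E'
from h import *
s=bot.snapshot("top")
for d in bot.pinpoint("drawer_lip","top"): print(d,onz(P(s),d["location"],.034))
delta(None)
E
```

```text
tcp [ 0.5325 -0.0426  0.0239] yaw 9.48 t 14.0 q [-0.08  0.5   1.97 -0.    0.66  1.32] F [ 0.9 -0.2  0.1] w -0.004 0.0
```

>>> arm_command:
  fingers: [0,0,0,0]
  dp:
    - [0.003,0,0]
    - [0.003,0,0]
    - [0.003,0,0]
    - [0.002,0,0]
  spin: [0,0,0,0]

```text
time_s: 14.4
tcp_pos: [0.5421, -0.0407, 0.0237]
orientation: [-3.131, -0.259, 0.001]
wrist_force: [-8.6, -2.7, 3.9]
grip_width: 0.003
grasp_force: 4.0
```

>>> arm_command:
  fingers: [0,0]
  dp:
    - [0.002,0,0]
    - [0.001,0,0]
  spin: [0,0]

```text
time_s: 14.6
tcp_pos: [0.5421, -0.0405, 0.0233]
orientation: [-3.131, -0.26, 0.01]
wrist_force: [-12.7, -4.2, 9.9]
grip_width: -0.004
grasp_force: 6.6
```

>>> arm_command:
  fingers: [0,0,0,0,0]
  dp:
    - [-0.01,0,0]
    - [-0.03,0,0]
    - [-0.03,0,-0.01]
    - [0,0,-0.045]
    - [0,0,-0.045]
  spin: [0,0,0,0,0]

```text
time_s: 15.1
tcp_pos: [0.4743, -0.0518, 0.1242]
orientation: [-3.13, -0.259, 0.004]
wrist_force: [2.3, 0.6, -0.4]
grip_width: 0.001
grasp_force: 0.0
```

>>> arm_command:
  fingers: [1,1,1,1,1]
  dp:
    - [0,0,-0.045]
    - [0,0.02,-0.04]
    - [0.02,0.03,-0.03]
    - [0.03,0.03,-0.02]
    - [0.03,0.02,-0.02]
  spin: [0,0,0,0,0]

```text
time_s: 15.6
tcp_pos: [0.5728, -0.139, 0.2808]
orientation: [3.13, 0.258, 0.005]
wrist_force: [1.0, -0.3, -0.1]
grip_width: 0.848
grasp_force: 0.0
```

>>> arm_command:
  fingers: [1,1,1]
  dp:
    - [0.03,0,-0.02]
    - [0,0,0]
    - [0,0,0]
  spin: [0,0,0]

```text
time_s: 15.9
tcp_pos: [0.601, -0.1322, 0.2984]
orientation: [3.131, 0.26, -0.0]
wrist_force: [-0.5, -1.3, -1.0]
grip_width: 1.005
grasp_force: 0.0
```

```bash
python3 - <<'E'
from h import *
s=bot.snapshot("wrist"); p=P(s); save("w5.png",s["image"])
for t,z in dict(cap_top=.179,square_cap=.149,drawer_lip=.034,organiser=0).items():
  for d in bot.pinpoint(t,"wrist")[:3]: print(t,d, onz(p,d["location"],z))
for d in bot.look_for("square_cap","wrist"): print(d)
t=bot.snapshot("top")
for d in bot.pinpoint("cap_top","top"): print(d,onz(P(t),d["location"],.179))
for d in bot.pinpoint("drawer_lip","top"): print(d,onz(P(t),d["location"],.034))
delta((.68,-.115,.25),9.5)
E
```

```text
cap_top {'location': [318.1, 81.6], 'p': 0.96} [ 0.68333115 -0.11583255]
cap_top {'location': [429.8, 93.6], 'p': 0.86} [ 0.68861446 -0.19826188]
square_cap {'location': [321.2, 83.2], 'p': 0.7} [ 0.68323896 -0.11806989]
square_cap {'location': [420.8, 91.8], 'p': 0.68} [ 0.69008361 -0.19965496]
drawer_lip {'location': [243.5, 181.9], 'p': 0.96} [ 0.55561478 -0.04146949]
organiser {'location': [239.4, 108.2], 'p': 0.67} [ 0.64007517 -0.02067109]
organiser {'location': [318.4, 85.9], 'p': 0.64} [ 0.68266579 -0.11432794]
{'box': [288.3, 50.4, 353.0, 119.1], 'p': 0.94}
{'box': [398.7, 72.0, 453.3, 119.0], 'p': 0.71}
{'location': [372.5, 156.2], 'p': 0.69} [ 0.68305968 -0.11455988]
{'location': [330.0, 167.3], 'p': 0.56} [ 0.65545596 -0.00911181]
{'location': [339.3, 216.5], 'p': 0.52} [ 0.55446449 -0.04023182]
tcp [ 0.6008 -0.1323  0.2987] yaw 9.47 t 16.35 q [-0.22  0.28  1.58 -0.    1.28  1.19] F [ 0.8 -0.2  0.1] w 0.997 0.0
dp mm [81.  -4.  48.7] spin -0.0
```

View pics/w5.png

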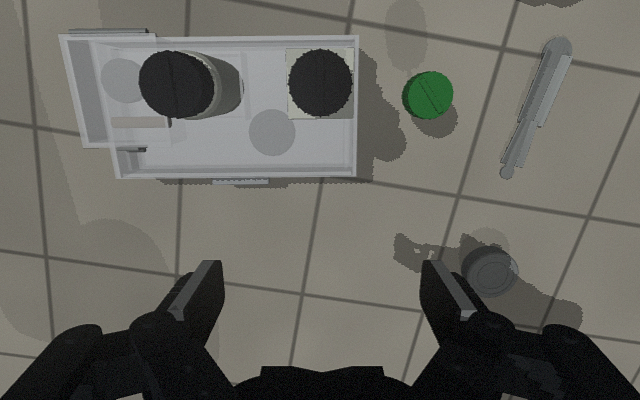

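The drawer is shut, its lip flush at (243,182), and the tin shows through the deck at (272,133). The square cap is at (320,83), and the green look-alike at (428,95) stands on the ledge beside it.

>>> arm_command:
  fingers: [1,1,1,1,1]
  dp:
    - [0.042,-0.001,0]
    - [0.042,-0.002,0]
    - [0,0,0.02]
    - [0,0,0.02]
    - [0,0,0.02]
  spin: [0,0,-8,-8,-8]

```text
time_s: 16.85
tcp_pos: [0.6836, -0.1154, 0.2378]
orientation: [-3.006, -0.914, 0.0]
wrist_force: [0.6, 0.4, -0.5]
grip_width: 0.996
grasp_force: 0.0
```

>>> arm_command:
  fingers: [1,1,1,1,1]
  dp:
    - [0,0,0]
    - [0,0,0]
    - [0,0,0]
    - [0,0,0]
    - [0,0,0]
  spin: [-8,-8,-8,-8,0]

```text
time_s: 17.35
tcp_pos: [0.6834, -0.1156, 0.2387]
orientation: [-2.641, -1.702, 0.0]
wrist_force: [-0.2, -0.3, -0.7]
grip_width: 0.999
grasp_force: 0.0
```

```bash
python3 - <<'E'
from h import *
s=bot.snapshot("wrist"); p=P(s)
t=bot.snapshot("top"); pt=P(t); dt=bot.pinpoint("cap_top","top"); 
sd=bot.snapshot("side"); ps=P(sd); ds=bot.pinpoint("cap_top","side")
for d in bot.pinpoint("cap_top","wrist")[:3]:
  print(d, onz(p,d["location"],.179), *[tri([p,pt],[d["location"],e["location"]]).round(4) for e in dt[:2]])
for d in bot.look_for("square_cap","wrist"): print(d)
for d in ds: print("side",d,tri([p,ps],[bot.pinpoint("cap_top","wrist")[0]["location"],d["location"]]).round(4))
delta((.6833,-.1155,.15),65)
E
```

```text
{'location': [375.7, 276.6], 'p': 0.69} [ 0.69918861 -0.16836356]
{'location': [323.0, 220.6], 'p': 0.63} [ 0.68356044 -0.11702934]
{'box': [282.7, 175.3, 360.1, 256.4], 'p': 0.68}
{'box': [347.9, 241.7, 398.2, 296.8], 'p': 0.56}
side {'location': [293.3, 157.7], 'p': 0.52} [ 0.6961 -0.2309  0.0691]
side {'location': [294.2, 154.7], 'p': 0.45} [ 0.6935 -0.2222  0.0888]
tcp [ 0.6834 -0.1156  0.2388] yaw 65.42 t 17.8 q [-0.17  0.45  1.47 -0.    1.22  0.26] F [ 0.3 -0.3 -0. ] w 0.998 0.0
dp mm [ 0.  -0.2 88.8] spin 0.4
```

>>> arm_command:
  fingers: [1,1,1,1,1]
  dp:
    - [0,0,0.03]
    - [0,0,0.03]
    - [0,0,0.018]
    - [0,0,0.01]
    - [0,0,0]
  spin: [0,0,0,0,0]

```text
time_s: 18.3
tcp_pos: [0.6827, -0.1154, 0.1494]
orientation: [-2.642, -1.698, 0.003]
wrist_force: [-0.8, 0.6, 0.6]
grip_width: 1.0
grasp_force: 0.0
```

>>> arm_command:
  fingers: [0.3,0.3,0.3,0.3,0.3]
  dp:
    - [0,0,0]
    - [0,0,0]
    - [0,0,0]
    - [0,0,0]
    - [0,0,0]
  spin: [0,0,0,0,0]
  grip_force: 40

```text
time_s: 18.8
tcp_pos: [0.6842, -0.1157, 0.1523]
orientation: [2.642, 1.698, 0.002]
wrist_force: [-0.9, 0.8, 6.2]
grip_width: 0.535
grasp_force: 40.6
```

>>> arm_command:
  fingers: [0.3,0.3,0.3]
  dp:
    - [0,0,0]
    - [0,0,0]
    - [0,0,0]
  spin: [0,0,0]

```text
time_s: 19.1
tcp_pos: [0.6842, -0.1157, 0.1523]
orientation: [2.641, 1.698, 0.002]
wrist_force: [-1.0, 0.3, 6.6]
grip_width: 0.536
grasp_force: 40.6
```

```bash
python3 - <<'E'
from h import *
delta(None); print(bot.observe()["wrist_torque"].round(2))
E
```

```text
tcp [ 0.6842 -0.1157  0.1523] yaw 65.47 t 19.1 q [-0.17  0.53  1.54  0.    1.07  0.26] F [-1.   0.3  6.6] w 0.536 40.6
[0.02 0.21 0.02]
```

>>> arm_command:
  fingers: [0.3,0.3,0.3,0.3,0.3]
  dp:
    - [0,0,0]
    - [0,0,0]
    - [0,0,0]
    - [0,0,0]
    - [0,0,0]
  spin: [-3,-3,-3,-3,0]

```text
time_s: 19.6
tcp_pos: [0.6843, -0.1154, 0.1522]
orientation: [2.448, 1.967, 0.003]
wrist_force: [0.4, 1.3, 4.4]
grip_width: 0.536
grasp_force: 40.7
```

```bash
python3 - <<'E'
from h import *
delta(None); print(bot.observe()["wrist_torque"].round(2))
E
```

```text
tcp [ 0.6843 -0.1154  0.1522] yaw 77.57 t 19.6 q [-0.17  0.53  1.54  0.    1.07  0.05] F [0.4 1.3 4.4] w 0.536 40.7
[ 0.2   0.13 -0.02]
```

It turns freely this way, so I'll carry on.

>>> arm_command:
  fingers: [0.3,0.3,0.3,0.3,0.3]
  dp:
    - [0,0,0]
    - [0,0,0]
    - [0,0,0]
    - [0,0,0]
    - [0,0,0]
  spin: [-8,-8,-8,-8,-8]

```text
time_s: 20.1
tcp_pos: [0.6835, -0.1151, 0.1522]
orientation: [1.623, 2.69, 0.001]
wrist_force: [-3.4, 2.4, 9.4]
grip_width: 0.539
grasp_force: 40.9
```

>>> arm_command:
  fingers: [0.3,0.3,0.3,0.3]
  dp:
    - [0,0,0]
    - [0,0,0]
    - [0,0,0]
    - [0,0,0]
  spin: [-5,-4,-3,0]

```text
time_s: 20.5
tcp_pos: [0.6818, -0.115, 0.1521]
orientation: [-1.337, -2.839, 0.001]
wrist_force: [-10.4, 2.3, 13.5]
grip_width: 0.535
grasp_force: 41.4
```

```bash
python3 - <<'E'
from h import *
delta(None); print(bot.observe()["wrist_torque"].round(2))
E
```

```text
tcp [ 0.6818 -0.115   0.1521] yaw 129.56 t 20.5 q [-0.17  0.53  1.54  0.    1.07 -0.86] F [-10.4   2.3  13.5] w 0.535 41.4
[ 0.38  1.79 -0.15]
```

>>> arm_command:
  fingers: [0.3,0.3,0.3]
  dp:
    - [0.001,-0.0015,0]
    - [0,0,0]
    - [0,0,0]
  spin: [0,-3,0]

```text
time_s: 20.8
tcp_pos: [0.6811, -0.1153, 0.1522]
orientation: [-1.264, -2.875, -0.001]
wrist_force: [-5.0, 3.2, 10.2]
grip_width: 0.537
grasp_force: 41.1
```

```bash
python3 - <<'E'
from h import *
delta(None); print(bot.observe()["wrist_torque"].round(2))
E
```

```text
tcp [ 0.6811 -0.1153  0.1522] yaw 132.52 t 20.8 q [-0.17  0.53  1.55  0.    1.07 -0.91] F [-5.   3.2 10.2] w 0.537 41.1
[ 0.39  0.99 -0.43]
```

>>> arm_command:
  fingers: [0.3,0.3,0.3]
  dp:
    - [0.0005,-0.0005,0]
    - [0,0,0]
    - [0,0,0]
  spin: [-2,-1,0]

```text
time_s: 21.1
tcp_pos: [0.6811, -0.1155, 0.1522]
orientation: [1.192, 2.906, 0.002]
wrist_force: [-2.6, 1.9, 8.2]
grip_width: 0.541
grasp_force: 41.4
```

>>> arm_command:
  fingers: [0.3,0.3,0.3]
  dp:
    - [0,0,-0.003]
    - [0,0,-0.003]
    - [0,0,0]
  spin: [0,0,0]

```text
time_s: 21.4
tcp_pos: [0.6808, -0.1153, 0.1548]
orientation: [-1.191, -2.906, -0.001]
wrist_force: [4.1, 1.1, -10.5]
grip_width: 0.538
grasp_force: 47.8
```

```bash
python3 - <<'E'
from h import *
delta(None); print(bot.observe()["wrist_torque"].round(2))
E
```

```text
tcp [ 0.6808 -0.1153  0.1548] yaw 135.41 t 21.4 q [-0.17  0.53  1.54  0.    1.07 -0.96] F [  4.1   1.1 -10.5] w 0.538 47.8
[ 0.17 -0.77 -0.81]
```

>>> arm_command:
  fingers: [0.3,0.3,0.3]
  dp:
    - [0,0,0]
    - [0,0,-0.002]
    - [0,0,0]
  spin: [2,0,0]

```text
time_s: 21.7
tcp_pos: [0.681, -0.1152, 0.1579]
orientation: [-1.241, -2.885, -0.001]
wrist_force: [4.0, 2.1, -7.6]
grip_width: 0.534
grasp_force: 48.1
```

```bash
python3 - <<'E'
from h import *
delta(None); print(bot.observe()["wrist_torque"].round(2))
E
```

```text
tcp [ 0.681  -0.1152  0.1579] yaw 133.47 t 21.7 q [-0.17  0.52  1.54  0.    1.08 -0.93] F [ 4.   2.1 -7.6] w 0.534 48.1
[ 0.46 -0.6  -0.44]
```

>>> arm_command:
  fingers: [0.3,0.3,0.3,0.3]
  dp:
    - [0,0,-0.002]
    - [0,0,-0.002]
    - [0,0,-0.002]
    - [0,0,0]
  spin: [1,0,0,0]

```text
time_s: 22.1
tcp_pos: [0.6813, -0.116, 0.1659]
orientation: [1.265, 2.874, -0.0]
wrist_force: [0.1, -0.2, 0.3]
grip_width: 0.538
grasp_force: 48.9
```

```bash
python3 - <<'E'
from h import *
delta(None); print(bot.observe()["wrist_torque"].round(2))
s=bot.snapshot("side"); im=s["image"][110:230,240:360]
a=cv2.resize(im,(480,480),interpolation=cv2.INTER_CUBIC)
w=bot.snapshot("wrist")["image"][100:360,190:450]; save("c6.png",np.hstack([a,cv2.resize(w,(320,320)) if 0 else cv2.resize(w,(300,480))]))
E
```

```text
tcp [ 0.6813 -0.116   0.1659] yaw 132.49 t 22.1 q [-0.17  0.51  1.54 -0.    1.09 -0.91] F [ 0.1 -0.2  0.3] w 0.538 48.9
[-0.01 -0.05  0.  ]
```

View pics/c6.png

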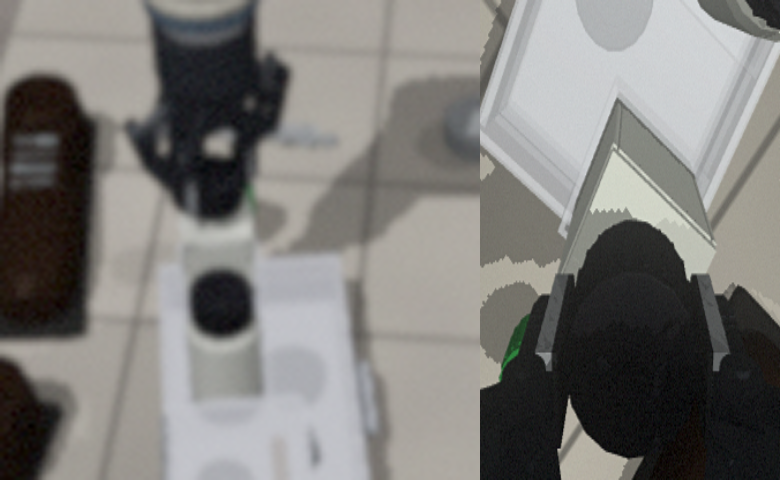

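The cap is firmly between the pads, the white neck shows below it in the side crop, and the forces are gone: it is loose. I'll lift straight up.

>>> arm_command:
  fingers: [0.3,0.3,0.3,0.3,0.3]
  dp:
    - [0,0,-0.008]
    - [0,0,-0.01]
    - [0,0,-0.01]
    - [0,0,-0.01]
    - [0,0,-0.01]
  spin: [0,0,0,0,0]

```text
time_s: 22.7
tcp_pos: [0.6811, -0.1157, 0.2141]
orientation: [1.266, 2.875, 0.0]
wrist_force: [0.5, 0.0, -0.3]
grip_width: 0.539
grasp_force: 48.9
```

>>> arm_command:
  fingers: [0.3,0.3,0.3,0.3,0.3]
  dp:
    - [0,0,-0.01]
    - [0,0,-0.01]
    - [0,0,-0.006]
    - [0,0,0]
    - [0,0,0]
  spin: [0,0,0,0,0]

```text
time_s: 23.2
tcp_pos: [0.6808, -0.1157, 0.2386]
orientation: [-1.266, -2.875, 0.0]
wrist_force: [-0.0, 0.3, -0.6]
grip_width: 0.537
grasp_force: 48.9
```

```bash
python3 - <<'E'
from h import *
s=bot.snapshot("side"); w=bot.snapshot("wrist"); p=[P(s),P(w)]
for t in("stem_foot","mouth","square_cap","cap_top"):
  r=[bot.pinpoint(t,c) for c in("side","wrist")]
  print(t,[[(d["location"],d["p"]) for d in q[:2]] for q in r])
  if all(r): print(tri(p,[q[0]["location"] for q in r]).round(4))
for n,X in dict(mouth=(.682,-.116,.169),foot=(.682,-.116,.190)).items(): print(n,[proj(q,X).round(1) for q in p])
delta(None)
a=cv2.resize(s["image"][100:200,250:350],(480,480),interpolation=cv2.INTER_CUBIC)
save("c7.png",np.hstack([a,cv2.resize(w["image"][100:400,150:450],(320,320)).repeat(1,0) if 0 else cv2.resize(w["image"][80:400,170:383],(320,480))]))
E
```

```text
stem_foot [[([294.9, 155.8], 0.72)], [([265.4, 240.8], 0.75)]]
[ 0.6804 -0.1767  0.1249]
mouth [[([298.5, 207.6], 0.64), ([292.7, 160.8], 0.53)], [([321.3, 215.3], 0.88)]]
[ 0.7115 -0.1909 -0.1362]
square_cap [[([291.8, 143.3], 0.8), ([301.5, 141.0], 0.58)], [([255.6, 250.8], 0.67), ([322.7, 266.4], 0.6)]]
[ 0.6774 -0.1518  0.1989]
cap_top [[([292.9, 136.2], 0.8), ([294.9, 155.6], 0.4)], [([253.3, 266.5], 0.84), ([319.6, 298.9], 0.57)]]
[ 0.6725 -0.1409  0.236 ]
mouth [array([292.5, 158.8]), array([323. , 215.4])]
foot [array([292.2, 153.7]), array([323.1, 227.4])]
tcp [ 0.6809 -0.1157  0.2387] yaw 132.47 t 23.7 q [-0.17  0.45  1.47  0.    1.22 -0.91] F [-0.3 -0.1 -0.3] w 0.535 48.9
```

View pics/c7.png

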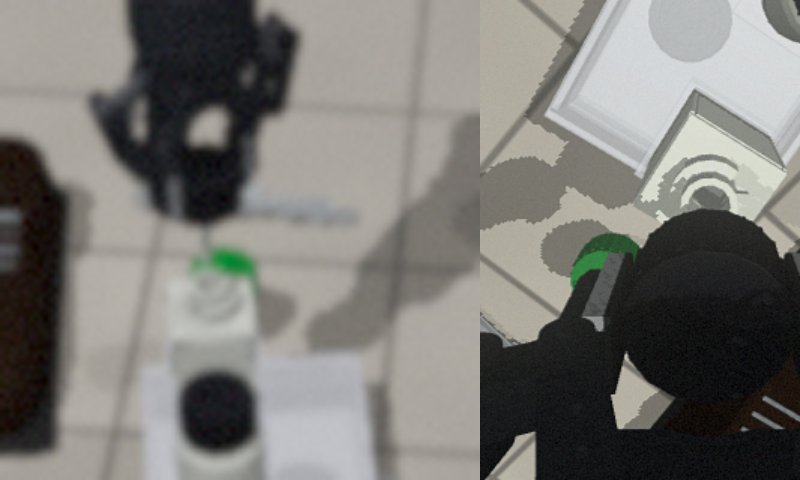

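The wrist view shows the open mouth at (321,215), and in the side view the cap is held above it with the stem below. I'll check the heights.

```bash
python3 - <<'E'
from h import *
s=bot.snapshot("side"); w=bot.snapshot("wrist"); p=[P(s),P(w)]
print("cap",tri(p,[(291.8,143.3),(322.7,266.4)]),"top",tri(p,[(292.9,136.2),(319.6,298.9)]),"mouth",tri(p,[(292.7,160.8),(321.3,215.3)]))
print([proj(q,(.682,-.116,.2355)).round(1) for q in p],[proj(q,(.682,-.116,.2655)).round(1) for q in p])
E
```

```text
cap [ 0.68270173 -0.11891744  0.22969449] top [ 0.67853653 -0.11721174  0.25982434] mouth [ 0.68332528 -0.11997767  0.1571689 ]
[array([291.4, 142.2]), array([323.1, 263. ])] [array([290.8, 134.3]), array([323.4, 299.9])]
```

The cap's edge is about 66–72 mm above the mouth, so the stem foot clears it by about 20 mm, centred and upright.

```bash
python3 -c "
from rig import bot
print(bot.sign_off())"
```

```text
the job is handed in; nothing more can be done
None
```

The job is handed in (no verdict came back): the small tin lies flat in the shut drawer, and the gripper holds the square bottle's cap upright over the open mouth, with the stem foot about 20 mm clear of it.

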